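# Lift the turned cup off its jam chuck

### The arm

A 6-joint arm with a two-finger parallel gripper is mounted at the origin on the work surface. World frame = base frame: x ahead of the robot, y to its left, z up, the work surface at z = 0. Lengths are in m, angles in rad, forces in N, time in s.
With the tool pointing down it reaches from about 0.35 to 0.725 m from the base axis. Payload 4.3 kg.
Tool frame: the origin (TCP) lies between the finger pads; the fingertips stand 25 mm ahead of it and the grasp point (between the pads) lies 6 mm ahead of it; z points along the fingers, y is the line along which they close (so a half turn about z gives the same grasp; the last joint's range is limited). The gripper opens to 85 mm and grips with 20 to 120 N. Pads are 22 mm wide; open, the fingers measure 114 mm over their backs; the gripper's body (76 mm by 85 mm) begins 54 mm behind the grasp point. The pads swing forward as they close: fully open they stand 13 mm farther back than shut.
Start: joints at [-1.287, 0.377, 0.081, 1.274, 0, 1.46], TCP at [0.221, -0.531, 0.256] pointing down, gripper open.
Joint ranges: [-2.72, 2.72], [-0.84, 1.66], [-1.02, 1.22], [-1.77, 2.12], [-1.37, 1.28], [-3.14, 3.14]. Speed limits (rad/s): [2.57, 2.57, 3.14, 3.14, 3.14, 3.14].

### API

Orientations are given as a unit quaternion [x, y, z, w].
In Python, from cell import env gives the robot as it stands. The module is installed in compiled form; this text tells all that it offers.
- The arm moves only by the tool arm_command, never from a script. Its argument "motion" is a list that holds one entry, the list of rows, each a list of 5 numbers: the shift along the world's x, y, z normalised to -1 to 1, where 1 is 40 cm, then the turn about the world's z normalised to -1 to 1, where 1 is 30 degrees, then the opening, from 0 (shut) to 1 (fully open). In form: [[[tx, ty, tz, spin, gripper], ...]]. A call has 1 to 20 rows; each row is the pose to reach, as a shift and turn from the pose commanded when the call began; what a row does not reach only later rows make up. A row lasts 1/8 s, in which the tool goes at most 62.5 mm and 10.7 degrees, less where a joint would pass 70% of its speed; a pose out of reach is approached as far as the arm can. A call with a number of a shift or a turn outside -1 to 1 is refused whole. A call with a gripper value outside its range is refused whole. The fingers move at their own pace and stop on an object; the grip force is fixed at half the most. Time passes only in rows, so rows that repeat a pose let the fingers close. It gives the time, the measured TCP pose, the force, the opening and the grip force at its end, in the units of the state.
- env.get_state(): the state, without advancing time (a new reading comes with each control period).
- env.capture(name): name is "scene" or "top"; returns a dict with "frame" (420x560x3 uint8, blue, green, red), "range_z" (420x560 float32, m along the optical axis (not along the pixel's ray), 0 where there is no reading), "intrinsics" (3x3 intrinsics, pixels), "dist" ([k1, k2, p1, p2, k3] as OpenCV has them; the pictures are not rectified), "world_from_camera" (4x4, takes a point from camera to world coordinates). Camera axes: x right, y up, looking along -z (the intrinsics and any distortion apply to the point x, -y, -z); pixel columns grow to the right and rows downward; lengths in m; the calibration is good to about 2 mm. A picture is of the moment at which its call begins.
- env.close_job(): hands the job in; it is judged then, once.
Trained networks look in the newest picture that a camera, given by its name, has taken for a name from the list of things; names that differ only in an ending like _2 or _b are one class to them, and where a whole thing is asked for, a point or a joint stands for the part that bears it (a point fixed in the world has none). Each returns a list of dicts, best first, with "conf" (0 to 1); they miss things now and then, are a little off and sometimes report something else, mostly with a low value. They report only what shows in the picture. A call takes as long as a camera call. They do not tell look-alikes from the thing itself.
- env.boxes_of(camera, label): "rect" ([left, top, width, height] in pixels, round what is visible of it).
The state is a dict: "clock": time; "q": joint angles; "qd": joint speeds; "joint_efforts": joint torques, N m; "tool_pos": TCP position; "tcp_rot": TCP orientation; "wrist_force": force on the tool from outside, world axes, zero at the start; "moment": the same for the moment, N m; "opening": opening from 0.0 (shut) to 1.0 (fully open); "finger_force": force on a finger pad.
Only numpy, scipy, OpenCV 4.12 (cv2) and the standard library are available. Lean on these libraries where they do the work, as an engineer would, in place of code of your own. Each camera call takes 0.05 s, during which the arm holds its last target. There are 200 camera calls.

### The job

One of the two turned wooden cups is still jammed, mouth down, over the plug of its jam chuck, the block with a broad round base that shows below it. Lift that cup by its foot, straight up and slowly, so that the chuck it clings to stays standing on the bench, and set it down, not dropped, mouth down and wholly on the round cork mat. Leave the chuck and the other cup where they are.

Things in the scene. Friction and masses are not known exactly. Their poses are not given: they have to be found in the camera images.
- cup: Jammed maple cup, 0.2 kg, mouth down: 92 mm outer diameter, bore 74 mm across and 44 mm deep. On its flat top, 54 mm above the rim, a solid round foot to grip, 44 mm across, 20 mm tall. Origin: centre of the rim plane, z up; foot's top 74 mm above it. Its rim starts 30 mm above the bench. Raised at up to 60 mm/s it leaves the chuck standing; at 150 mm/s it drags it up.
- chuck: Jam chuck, 0.65 kg, loose on the bench: round beech base of 120 mm diameter on a 96 mm steel disc, base top 30 mm above the bench, seen as a broad ring below the cup. Its solid plug, 70 mm across and 40 mm tall (top 70 mm above the bench), is inside the cup; rubber rollers in its sides cling to the bore. The cup is clear after 40 mm of lift. Origin: centre of the underside, z up.
- mat: Round cork mat, 150 mm in diameter and 4 mm thick, fixed flat on the bench and empty. Origin: centre of its underside, at bench height.
- spare: The other cup, same shape, size and wood as the jammed one, standing mouth down directly on the bench with no chuck below it (foot's top 74 mm above the bench). Origin: centre of its rim plane, z up. Not to be disturbed.
There are look-alikes about, which are no part of the job. What is shaped like the cup but pink or red is not meant.

How it is judged:
By the outcome, as a careful person would: the job done as asked, in the order asked, and still so for the second after the job is handed in, with the robot touching nothing.
It also fails if it takes over 38 s, if anything falls off the work surface, if the arm or the gripper's body presses on something with over 40 N, if the wrist force passes 120 N, or if a joint passes its speed limit or range.

## Working session

There is one attempt and no reset: what is moved stays moved. The work goes in short steps, Python scripts to look and compute and a tool call to move; the robot and the scene stay as the last step left them, time stands still between calls to the robot, and variables do not carry over. Pictures are saved under pics/ and viewed, at most 10 in all, crops included, and the job is handed in when it is done.

Besides the shell and the picture viewer there is one more tool, called after "Request:" by a JSON object that holds its "method" and its "body", one argument or row to a line. arm_command: Moves the arm, as the interface text tells. Scaled input: -1 to 1 covers 40 cm each way for a shift and 30 degrees each way for a turn. Its arguments: {"type":"object","properties":{"motion":{"type":"array","items":{"type":"array","items":{"type":"array","items":{"type":"number","minimum":-1,"maximum":1}}}}},"required":["motion"]}

```bash
mkdir -p pics; cat > h.py <<'E'
import numpy as np,cv2
from cell import env
def world(c):
    "HxWx3 world points"
    h,w=c["range_z"].shape
    u,v=np.meshgrid(np.arange(w),np.arange(h))
    p=cv2.undistortPoints(np.stack([u,v],-1).reshape(-1,1,2).astype(float),np.array(c["intrinsics"]),np.array(c["dist"])).reshape(h,w,2)
    z=c["range_z"]; P=np.stack([p[...,0]*z,-p[...,1]*z,-z],-1)
    T=np.array(c["world_from_camera"]); W=P@T[:3,:3].T+T[:3,3]; W[z<=0]=np.nan
    return W
E
python3 - <<'E'
from h import *
for n in("top","scene"):
    c=env.capture(n); cv2.imwrite(f"pics/{n}1.png",c["frame"]); W=world(c)
    for l in("cup","chuck","mat","spare"):
        for d in env.boxes_of(n,l):
            x,y,w,h=d["rect"]; p=W[int(y+h/2),int(x+w/2)]
            print(n,l,round(d["conf"],2),np.round(d["rect"]),np.round(p,3))
print(env.get_state()["clock"])
E
```

```text
top cup 0.97 [290. 110.  48.  47.] [ 0.748 -0.079  0.074]
top cup 0.96 [243. 192.  46.  50.] [0.581 0.01  0.107]
top cup 0.73 [281. 279.  51.  49.] [ 0.423 -0.067  0.072]
top chuck 0.77 [236. 190.  61.  59.] [0.578 0.01  0.106]
top mat 0.89 [105. 178.  71.  70.] [0.593 0.272 0.004]
top spare 0.64 [393. 194.  55.  48.] [ 0.588 -0.283  0.071]
scene cup 0.7 [252. 149.  39.  46.] [ 0.449 -0.062  0.055]
scene cup 0.61 [187. 262.  59.  65.] [ 0.775 -0.072  0.063]
scene cup 0.59 [268. 197.  48.  50.] [0.612 0.019 0.085]
scene mat 0.64 [382. 236.  81.  65.] [0.599 0.271 0.004]
scene spare 0.56 [126. 182.  46.  52.] [ 0.609 -0.275  0.056]
0.5
```

View pics/top1.png

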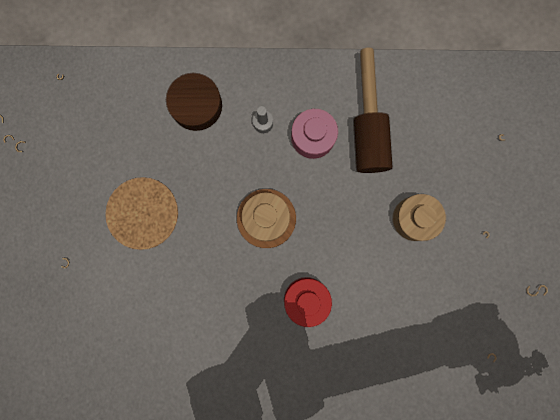

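View pics/scene1.png

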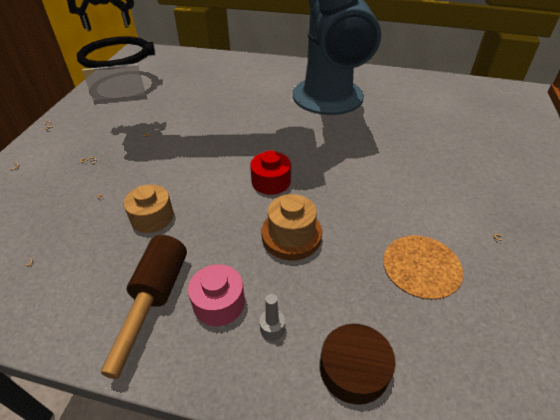

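Four cup shapes show in the top view: maple at (266,216) with a broad base ring below it, maple at (422,217) standing directly on the bench (the spare), pink at (315,132) and red at (308,302). The jammed one is at (266,216): it is the only one with a ring, and its top is at 0.106 m. The scene view agrees, with the cup on its ring at (292,225) and the mat at (423,265). I'll confirm this in a crop and measure.

```bash
python3 - <<'E'
from h import *
c=env.capture("top"); W=world(c)
cv2.imwrite("pics/crop.png",cv2.resize(c["frame"][175:260,215:320],None,fx=6,fy=6,interpolation=cv2.INTER_CUBIC))
def fit(name,box,lo,hi):
    x0,y0,x1,y1=box; P=W[y0:y1,x0:x1].reshape(-1,3); P=P[(P[:,2]>lo)&(P[:,2]<hi)]
    (cx,cy),r=cv2.minEnclosingCircle(P[:,:2].astype(np.float32))
    print(name,len(P),"mean",P.mean(0).round(4),"circ",round(cx,4),round(cy,4),"d",round(2*r,4))
b=(230,183,302,255)
fit("foot",b,.097,.112); fit("cup",b,.075,.093); fit("base",b,.022,.036); fit("spare foot",(390,190,450,245),.066,.08)
# mat by colour
hsv=cv2.cvtColor(c["frame"],cv2.COLOR_BGR2HSV); m=np.zeros(hsv.shape[:2],bool); m[170:258,95:190]=hsv[170:258,95:190,1]>60
P=W[m]; P=P[~np.isnan(P[:,0])];(cx,cy),r=cv2.minEnclosingCircle(P[:,:2].astype(np.float32)); print("mat",P.mean(0).round(4),cx,cy,2*r)
s=env.get_state(); print(s["clock"],s["tool_pos"],s["tcp_rot"])
from scipy.spatial.transform import Rotation as R
print(R.from_quat(s["tcp_rot"]).as_matrix().round(3))
E
```

```text
foot 430 mean [0.5849 0.0124 0.1033] circ 0.5847 0.0126 d 0.0436
cup 1389 mean [0.5842 0.0121 0.0832] circ 0.5851 0.0126 d 0.0917
base 940 mean [0.5781 0.0103 0.0292] circ 0.5853 0.0126 d 0.1201
spare foot 430 mean [ 0.5894 -0.2903  0.0729] circ 0.5898 -0.2913 d 0.0446
mat [0.5932 0.2698 0.0033] 0.5931324362754822 0.27034124732017517 0.15146495401859283
0.55 [ 0.22063689 -0.53100768  0.25630282] [ 9.80678273e-01  1.95627516e-01 -7.09522490e-06  2.89963246e-05]
[[ 0.923  0.384 -0.   ]
 [ 0.384 -0.923 -0.   ]
 [-0.     0.    -1.   ]]
```

View pics/crop.png

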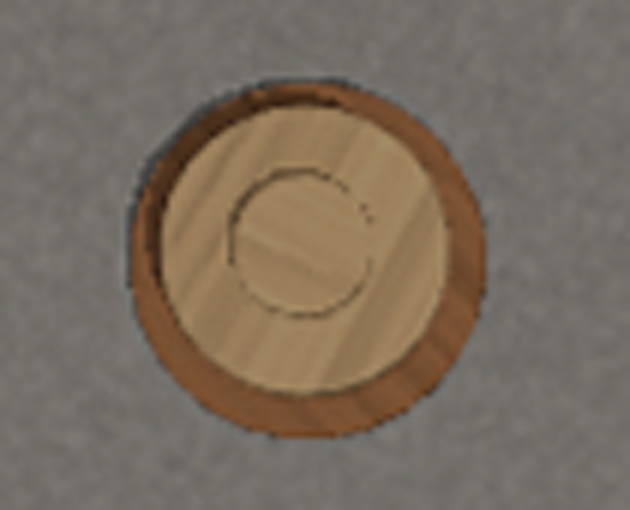

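The crop shows maple foot, cup and brown base ring, all concentric. The fits give diameters of 44, 92 and 120 mm centred on (0.585, 0.0125) with the foot top at about 0.104 m, all as specified. The mat is centred at (0.593, 0.270). I'll approach and spin, so that joint 6 stays inside its range.

Request:
{"method": "arm_command", "body": {
  "motion": [
    [[0.12,0.17,0,0.25,1],[0.23,0.34,0,0.5,1],[0.34,0.51,0,0.75,1],[0.45,0.68,0,1,1],[0.45,0.68,0,1,1],[0.45,0.68,0,1,1]]
  ]
}}

```text
clock: 1.3
tool_pos: [0.4019, -0.2561, 0.2566]
tcp_rot: [0.896, 0.445, 0.0, -0.0]
wrist_force: [-0.4, -0.8, 0.6]
opening: 0.999
finger_force: 0.0
```

```bash
python3 -c "
from h import *
s=env.get_state();p=np.array(s['tool_pos']);print(s['clock'],p,s['q'],s['tcp_rot']);print((np.array([.585,.0125,.15])-p)/.4)"
```

```text
1.3 [ 0.40186124 -0.25610806  0.25657094] [-7.00931516e-01  1.77723710e-01 -1.88288816e-01  1.20463988e+00
  5.03480599e-04  1.51833644e+00] [ 8.95535832e-01  4.44989332e-01  2.59604261e-04 -3.40138574e-05]
[ 0.45784691  0.67152014 -0.26642734]
```

Request:
{"method": "arm_command", "body": {
  "motion": [
    [[0.115,0.17,0,0,1],[0.23,0.34,0,0,1],[0.345,0.51,0,0,1],[0.461,0.679,-0.06,0,1],[0.461,0.679,-0.18,0,1],[0.461,0.679,-0.266,0,1],[0.461,0.679,-0.266,0,1],[0.461,0.679,-0.266,0,1],[0.461,0.679,-0.266,0,1]]
  ]
}}

```text
clock: 2.42
tool_pos: [0.5863, 0.0111, 0.1523]
tcp_rot: [0.897, 0.442, 0.002, 0.001]
wrist_force: [0.1, 0.2, -1.0]
opening: 0.997
finger_force: 0.0
```

```bash
python3 -c "
from h import *
s=env.get_state();p=np.array(s['tool_pos']);print(s['clock'],p,s['q'],s['wrist_force']);print((np.array([.585,.0125,.112])-p)/.4)
c=env.capture('scene');cv2.imwrite('pics/s2.png',cv2.resize(c['frame'][100:280,190:430],None,fx=3,fy=3))"
```

```text
2.425 [0.58629532 0.01108004 0.15232786] [-8.90373437e-02  4.44746921e-01 -9.03210197e-02  1.03172498e+00
 -4.57193641e-04  2.13704856e+00] [ 0.05138447  0.15483319 -0.99556072]
[-0.0032383   0.0035499  -0.10081965]
```

View pics/s2.png

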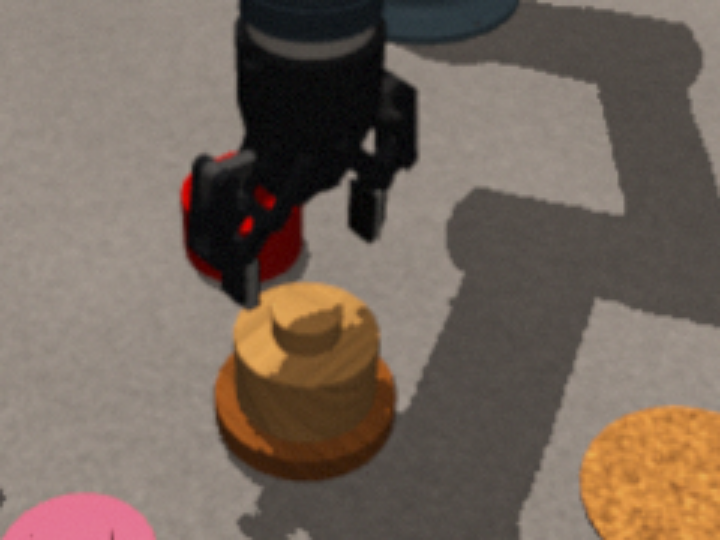

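The open gripper stands above the cup's foot, at (305,320) in the crop, with one finger on either side. I'll descend to the foot.

Request:
{"method": "arm_command", "body": {
  "motion": [
    [[0,0,-0.03,0,1],[0,0,-0.06,0,1],[0,0,-0.08,0,1],[0,0,-0.095,0,1],[0,0,-0.095,0,1],[0,0,-0.095,0,1],[0,0,-0.095,0,1]]
  ]
}}

```text
clock: 3.35
tool_pos: [0.5854, 0.0126, 0.1124]
tcp_rot: [0.897, 0.443, 0.0, 0.0]
wrist_force: [-0.2, 1.0, 0.1]
opening: 0.997
finger_force: 0.0
```

Request:
{"method": "arm_command", "body": {
  "motion": [
    [[0,0,0,0,0.65],[0,0,0,0,0.65],[0,0,0,0,0.65],[0,0,0,0,0.65]]
  ]
}}

```text
clock: 3.85
tool_pos: [0.585, 0.0126, 0.1119]
tcp_rot: [0.897, 0.443, 0.0, 0.0]
wrist_force: [0.6, -0.2, 0.1]
opening: 0.652
finger_force: 0.0
```

```bash
python3 -c "
from h import *
s=env.get_state();print(s['clock'],s['opening'],s['tool_pos'],s['wrist_force'])
c=env.capture('scene');cv2.imwrite('pics/s3.png',cv2.resize(c['frame'][150:260,230:360],None,fx=5,fy=5,interpolation=cv2.INTER_CUBIC))"
```

```text
3.85 0.6515470447598156 [0.58503129 0.01258441 0.11190804] [ 0.56090146 -0.24863855  0.08789605]
```

View pics/s3.png

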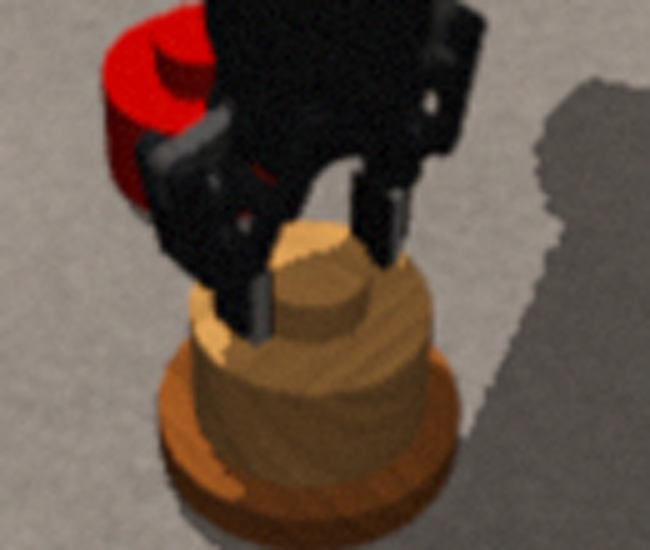

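The pads, at (258,305) and (390,225) in the crop, flank the foot with their tips just above the cup's flat top. I'll close, hold and check the grip.

Request:
{"method": "arm_command", "body": {
  "motion": [
    [[0,0,0,0,0.4],[0,0,0,0,0.3],[0,0,0,0,0.3],[0,0,0,0,0.3],[0,0,0,0,0.3]]
  ]
}}

```text
clock: 4.53
tool_pos: [0.5846, 0.013, 0.1122]
tcp_rot: [0.897, 0.443, -0.0, -0.0]
wrist_force: [-3.0, 2.3, 5.2]
opening: 0.486
finger_force: 60.6
```

Request:
{"method": "arm_command", "body": {
  "motion": [
    [[0,0,0.004,0,0.3],[0,0,0.01,0,0.3],[0,0,0.017,0,0.3],[0,0,0.024,0,0.3],[0,0,0.031,0,0.3],[0,0,0.038,0,0.3],[0,0,0.045,0,0.3],[0,0,0.052,0,0.3],[0,0,0.059,0,0.3],[0,0,0.066,0,0.3],[0,0,0.073,0,0.3],[0,0,0.08,0,0.3],[0,0,0.087,0,0.3],[0,0,0.094,0,0.3],[0,0,0.101,0,0.3],[0,0,0.108,0,0.3],[0,0,0.115,0,0.3],[0,0,0.122,0,0.3],[0,0,0.129,0,0.3],[0,0,0.136,0,0.3]]
  ]
}}

```text
clock: 7.02
tool_pos: [0.585, 0.0126, 0.1665]
tcp_rot: [0.897, 0.443, 0.0, 0.0]
wrist_force: [-0.1, 0.4, -2.8]
opening: 0.492
finger_force: 61.5
```

```bash
python3 -c "
from h import *
s=env.get_state();print(s['clock'],s['opening'],s['tool_pos'],s['wrist_force'],s['finger_force'],s['q'])
c=env.capture('scene');cv2.imwrite('pics/s4.png',cv2.resize(c['frame'][130:300,220:480],None,fx=3,fy=3,interpolation=cv2.INTER_CUBIC))"
```

```text
7.025 0.4923720352197061 [0.58504983 0.01260453 0.16654499] [-0.14836506  0.44799299 -2.7974029 ] 61.47398829460144 [-8.68280215e-02  4.36214466e-01 -6.52490741e-02  1.06921169e+00
 -2.81531256e-05  2.13736975e+00]
```

View pics/s4.png

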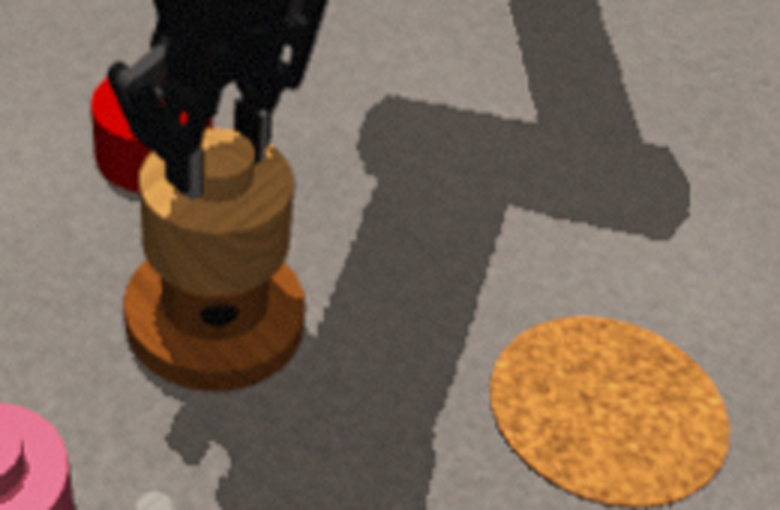

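The cup has come off upward, with its rim at about 84 mm against 70 mm for the plug's top. The chuck stands on the bench at (215,320) and the mat is clear at (610,410). The wrist load matches the cup alone, so I'll go a bit higher and carry it over.

Request:
{"method": "arm_command", "body": {
  "motion": [
    [[0,0,0.025,0,0.3],[0,0,0.05,0,0.3],[0,0,0.075,0,0.3],[0,0.03,0.075,0,0.3],[0,0.08,0.075,0,0.3],[0.01,0.15,0.075,0,0.3],[0.01,0.22,0.075,0,0.3],[0.02,0.29,0.075,0,0.3],[0.02,0.36,0.075,0,0.3],[0.02,0.43,0.075,0,0.3],[0.02,0.5,0.075,0,0.3],[0.02,0.56,0.075,0,0.3],[0.02,0.61,0.075,0,0.3],[0.02,0.635,0.075,0,0.3],[0.02,0.644,0.075,0,0.3],[0.02,0.644,0.075,0,0.3],[0.02,0.644,0.075,0,0.3]]
  ]
}}

```text
clock: 9.2
tool_pos: [0.5932, 0.2694, 0.1964]
tcp_rot: [0.897, 0.442, -0.0, 0.0]
wrist_force: [-0.1, -0.5, -2.4]
opening: 0.49
finger_force: 61.5
```

```bash
python3 -c "
from h import *
s=env.get_state();print(s['clock'],s['opening'],s['tool_pos'],s['wrist_force'],s['finger_force'],s['q'])
c=env.capture('scene');cv2.imwrite('pics/s5.png',c['frame'])
W=world(c);P=W[np.isfinite(W[...,0])]
def rg(m):print(len(P[m]),P[m].min(0).round(3),P[m].max(0).round(3))
n=np.hypot(P[:,0]-.593,P[:,1]-.27)<.06
hz=P[n][:,2];print(np.percentile(hz[(hz>.02)],[0,1,5]))
k=np.hypot(P[:,0]-.585,P[:,1]-.0125)<.075
rg(k&(P[:,2]>.064)&(P[:,2]<.1)); rg(k&(P[:,2]>.026)&(P[:,2]<.034))
"
```

```text
9.2 0.4900674144012768 [0.59319552 0.26938596 0.19638457] [-0.13163148 -0.5232704  -2.41928266] 61.47880554199219 [ 3.29117240e-01  5.56655987e-01  2.09163210e-01  1.22336250e+00
 -3.42739656e-04  2.55442653e+00]
[0.11432174 0.12243288 0.14575136]
847 [ 0.545 -0.022  0.064] [0.618 0.047 0.074]
1177 [ 0.531 -0.047  0.026] [0.642 0.072 0.034]
```

View pics/s5.png

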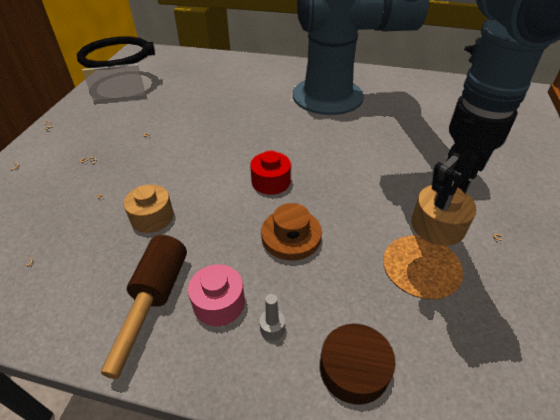

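The cup hangs over the mat at (443,215), with its rim measured at 0.114 m as expected from the grasp. The chuck stands where it was. Lowering, slowly at the end.

Request:
{"method": "arm_command", "body": {
  "motion": [
    [[0,0,-0.03,0,0.3],[0,0,-0.07,0,0.3],[0,0,-0.11,0,0.3],[0,0,-0.15,0,0.3],[0,0,-0.19,0,0.3],[0,0,-0.22,0,0.3],[0,0,-0.24,0,0.3],[0,0,-0.25,0,0.3],[0,0,-0.255,0,0.3],[0,0,-0.26,0,0.3],[0,0,-0.265,0,0.3],[0,0,-0.27,0,0.3],[0,0,-0.27,0,0.3],[0,0,-0.27,0,0.3]]
  ]
}}

```text
clock: 11.0
tool_pos: [0.5931, 0.2702, 0.0884]
tcp_rot: [0.897, 0.443, 0.0, 0.0]
wrist_force: [0.5, -0.7, -3.1]
opening: 0.491
finger_force: 61.5
```

Request:
{"method": "arm_command", "body": {
  "motion": [
    [[0,0,-0.002,0,0.3],[0,0,-0.004,0,0.3],[0,0,-0.006,0,0.3],[0,0,-0.006,0,0.3],[0,0,-0.006,0,0.3]]
  ]
}}

```text
clock: 11.62
tool_pos: [0.5931, 0.2702, 0.0863]
tcp_rot: [0.897, 0.443, 0.0, 0.0]
wrist_force: [-1.4, 0.2, 1.4]
opening: 0.491
finger_force: 62.0
```

The load has shifted onto the mat, with the wrist force going from -3 to +1.4 N. Releasing, then backing straight up.

Request:
{"method": "arm_command", "body": {
  "motion": [
    [[0,0,0,0,0.55],[0,0,0,0,0.65],[0,0,0,0,0.8],[0,0,0,0,1],[0,0,0,0,1],[0,0,0,0,1],[0,0,0.03,0,1],[0,0,0.08,0,1],[0,0,0.15,0,1],[0,0,0.22,0,1],[0,0,0.3,0,1],[0,0,0.3,0,1],[0,0,0.3,0,1],[0,0,0.3,0,1]]
  ]
}}

```text
clock: 13.38
tool_pos: [0.5922, 0.2699, 0.2045]
tcp_rot: [0.897, 0.443, -0.001, -0.0]
wrist_force: [0.1, -0.3, -0.1]
opening: 1.001
finger_force: 0.0
```

```bash
python3 -c "
from h import *
s=env.get_state();print(s['clock'],s['opening'],s['tool_pos'],s['wrist_force'])
c=env.capture('scene');cv2.imwrite('pics/s6.png',c['frame'])
W=world(c);P=W[np.isfinite(W[...,0])]
for nm,x,y,lo,hi in(('mat cup top',.593,.27,.056,.061),('foot',.593,.27,.074,.082),('plug',.585,.0125,.067,.074),('base',.585,.0125,.027,.033),('spare foot',.59,-.291,.07,.078)):
    m=(np.hypot(P[:,0]-x,P[:,1]-y)<.08)&(P[:,2]>lo)&(P[:,2]<hi)
    print(nm,m.sum(),cv2.minEnclosingCircle(P[m][:,:2].astype(np.float32)))
"
```

```text
13.375 1.0013281807050678 [0.59220603 0.26988262 0.20454895] [ 0.13435265 -0.30499405 -0.14191688]
mat cup top 1060 ((0.590546190738678, 0.26874518394470215), 0.047567687928676605)
foot 389 ((0.5903064608573914, 0.26914629340171814), 0.02350168488919735)
plug 817 ((0.5819728374481201, 0.011878338642418385), 0.03605661913752556)
base 1127 ((0.5823037028312683, 0.012521687895059586), 0.061016473919153214)
spare foot 256 ((0.5871579051017761, -0.291996031999588), 0.022047793492674828)
```

View pics/s6.png

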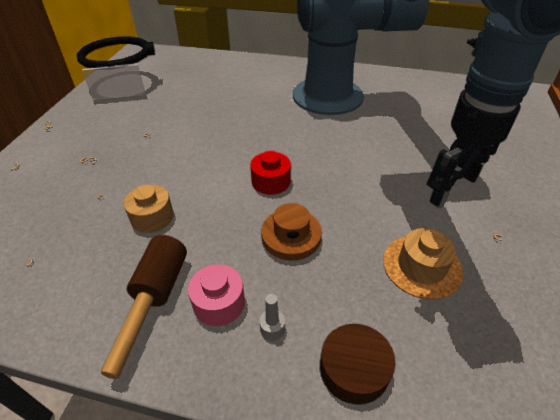

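The cup stands mouth down in the middle of the mat at (428,258), with the gripper well clear of it. The chuck at (292,232) and the spare at (149,208) are unmoved. The -2.5 mm in x appears on all of them alike, so it is the camera's calibration offset.

```bash
python3 -c "
from cell import env
print(env.close_job())"
```

```text
the job is handed in; nothing more can be done
None
```

The jammed cup now stands mouth down, wholly on the cork mat; the chuck and the spare cup are where they were, and the job was handed in at about 13.4 s.

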